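# Start the shoe finishing machine from its bench console

### The arm

A 6-joint arm with a two-finger parallel gripper is mounted at the origin on the work surface. World frame = base frame: x ahead of the robot, y to its left, z up, the work surface at z = 0. Lengths are in m, angles in rad, forces in N, time in s.
With the tool pointing down it reaches from about 0.375 to 0.975 m from the base axis. Payload 3.8 kg.
Tool frame: the origin (TCP) lies on the centre line of the jaws, within the pads' length; the fingertips stand 8 mm ahead of it and the grasp point (between the pads) lies 11 mm behind it; z points along the fingers, y is the direction in which the jaws open and shut (so a half turn about z gives the same grasp; the last joint's range is limited). The gripper opens to 85 mm and grips with 20 to 120 N. Pads are 22 mm wide; open, the fingers measure 114 mm over their backs; the gripper's body (76 mm by 85 mm) begins 54 mm behind the grasp point. The pads swing forward as they close: fully open they stand 13 mm farther back than shut.
Start: joints at [-1.342, 0.264, 1.604, -0, 1.274, -0.037], TCP at [0.177, -0.651, 0.207] pointing down, gripper open.
Joint ranges: [-2.63, 2.63], [-0.94, 2.18], [0.31, 2.57], [-1.31, 4.45], [0, 2.66], [-2.55, 2.55]. Speed limits (rad/s): [2.57, 2.57, 3.14, 3.14, 3.14, 3.14].

### API

Orientations are given as a rotation vector (axis times angle).
In Python, from workcell import bot gives the robot as it stands.
- The arm moves only by the tool arm_command, never from a script. Its arguments are lists of equal length, an entry for each row: "slide": the shift along the tool's x, y, z in m, a list of three; "angular": the turn, a rotation vector about the tool's x, y, z in degrees, a list of three; "hand": the finger opening in m, from 0 to 0.0854. A call has exactly 8 rows; each row shifts and turns the pose as measured when the row begins, along the tool's axes as they then stand; what a row does not reach is not made up. A row lasts 1/10 s, in which the tool goes at most 50 mm and 8.59 degrees, less where a joint would pass 70% of its speed; a pose out of reach is approached as far as the arm can. A call is refused whole if a number of a shift passes 0.05 or a number of a turn 8.59, either way. A call with a gripper value outside its range is refused whole. The fingers move at their own pace and stop on an object; "squeeze" is the grip in N (left out, the last holds). Time passes only in rows, so rows that do not move let the fingers close, or fill a call up. It gives the time, the measured TCP pose, the force and the opening at its end, in the units of the state.
- bot.read_state(): the state, without advancing time (a new reading comes with each control period).
- bot.read_camera(name): name is "scene" or "top"; returns the picture (384x512x3 uint8, red, green, blue); there is no depth.
- bot.get_calibration(name): a dict with "fx", "fy", "cx", "cy" (pixels), "R" (3x3) and "t" (3): a world point X has camera coordinates R X + t. Camera axes: x right, y down, z forward; pixel columns grow to the right and rows downward; lengths in m; the calibration is good to about 2 mm. A picture is of the moment at which its call begins. get_calibration takes no time and is no camera call.
- bot.finish_job(): hands the job in, once; it reports no verdict.
The state is a dict: "time": time; "q": joint angles; "joint_vel": joint speeds; "joint_torque": joint torques, N m; "tool_pos": TCP position; "tcp_rot": TCP orientation; "wrist_force": force on the tool from outside, world axes, zero at the start; "torque": the same for the moment, N m; "width": opening from 0.0 (shut) to 1.0 (fully open).
Only numpy, scipy, OpenCV 4.12 (cv2) and the standard library are available. Lean on these libraries where they do the work, as an engineer would, in place of code of your own. Each camera call takes 0.05 s, during which the arm holds its last target.

### The job

Start the finishing machine for sanding a sole: on the grey console press these buttons with a fingertip, lightly and each one until it is fully in: first the power (square, at the left end of the row as seen from the robot), then the dust extractor (the largest round one, beside it), then the sanding belt (the smaller round one, third from the left). Never start the extractor without power or the belt without the extractor. Leave the brush button at the right end and the stop bar in front unpressed, and do not pick up or shift the shoe, jar, tape or hammer.

Things in the scene. Friction and masses are not known exactly. Their poses are not given: they have to be found in the camera images.
- console: Grey steel desk console fixed to the bench: 340 mm wide (its y), 200 mm deep (its x), top sloping 10 degrees, 55 mm high at the front edge, 90 mm at the rear. Origin at the middle of its underside; x points to the rear (away from the robot at yaw 0), y along the row towards the power button. Row from left (+y), 74 mm apart: power, extractor, belt, brush, all black; stop bar 88 mm in front.
- power_top (a point): Centre of the top face of the power button: square black rubber head 40 x 40 mm, flat top, standing 30 mm out of the sloping panel when out, 21 mm when fully in. Site axes: z out of the panel (10 degrees from vertical, leaning to the robot), x up the slope; the point moves with the head.
- power_button (a joint): Travel of the power button in m, 0 = out, 0.009 = hard bottom. It is on (home) from 0.0055. It needs about 3.5 N along the panel's normal and stays where it is pushed; it does not spring back. Its head is a soft rubber cap that gives up to 5 mm more, 4 N per mm (not counted in this travel), and rises again when let go.
- extractor_top (a point): Centre of the top of the extractor button: the largest head, a round low dome 56 mm across, 30 mm out of the panel when out; axes as power_top.
- extractor_button (a joint): Travel of the extractor button, same values and behaviour as power_button.
- belt_top (a point): Centre of the top of the sanding belt button: round low dome 40 mm across, 30 mm out of the panel when out, third from the left; axes as power_top.
- belt_button (a joint): Travel of the belt button, same values and behaviour as power_button.
- brush_top (a point): Centre of the top of the brush button: round dome 40 mm across like the belt's, at the right end of the row. Not to be pressed.
- brush_button (a joint): Travel of the brush button, same values and behaviour as power_button; stays at 0.
- stop_bar_top (a point): Middle of the top of the stop bar: grey bar 240 mm long (console y) and 24 mm wide along the console's front edge, its top 18 mm out of the panel. Not to be pressed.
- stop_bar (a joint): Travel of the sprung stop bar in m, 0 = up, 0.006 = down; it starts to move at about 3 N.
- shoe: Brown leather shoe standing on its sole left of the console: 290 mm long (its x, toe to +x), 100 mm wide, 98 mm high; origin under its middle. Loose, bystander.
- cement_jar: Closed amber glass jar with a steel cap, 68 mm across, 85 mm high, right of the console; origin at the middle of its underside. Loose, bystander.
- tape_roll: Roll of paper tape lying flat, 110 mm across, hole 78 mm, 30 mm high, right of the console; origin at the middle of its underside. Loose, bystander.
- hammer: Hammer lying flat on the bench behind the console (far side), 250 mm long along its x, 26 mm high, head (90 mm) at +x; origin under its middle. Loose, bystander.

How it is judged:
By the outcome, as a careful person would: the job done as asked, in the order asked, and still so for the second after the job is handed in, with the robot touching nothing.
It also fails if it takes over 40 s, if anything falls off the work surface, if the arm or the gripper's body presses on something with over 40 N, if the wrist force passes 120 N, or if a joint passes its speed limit or range.

## Working session

There is one attempt and no reset: what is moved stays moved. The work goes in short steps, Python scripts to look and compute and a tool call to move; the robot and the scene stay as the last step left them, time stands still between calls to the robot, and variables do not carry over. Pictures are saved under pics/ and viewed, and the job is handed in when it is done.

Besides the shell and the picture viewer there is one more tool, called after "Request:" by a JSON object that holds its "op" and its "data", one argument or row to a line. arm_command: Moves the arm, as the interface text tells. Its arguments: {"type":"object","properties":{"slide":{"type":"array","items":{"type":"array","items":{"type":"number"}}},"angular":{"type":"array","items":{"type":"array","items":{"type":"number"}}},"hand":{"type":"array","items":{"type":"number"}},"squeeze":{"type":"number"}},"required":["slide","angular","hand"]}

```bash
mkdir -p pics; python3 - <<'E'
from workcell import bot
import cv2
for n in("scene","top"):
    im=bot.read_camera(n); cv2.imwrite(f"pics/{n}0.png",im[:,:,::-1])
    print(n,bot.get_calibration(n))
print(bot.read_state())
E
```

```text
scene {'fx': 409.92479299863635, 'fy': 409.92479299863635, 'cx': 242.73209941370487, 'cy': 190.42966201883456, 'R': array([[-0.08815257,  0.9960118 ,  0.0137703 ],
       [ 0.78920042,  0.07827007, -0.60912765],
       [-0.60777612, -0.04282865, -0.79295264]]), 't': array([ 0.02931   , -0.36359415,  1.30648482])}
top {'fx': 350.02800456680103, 'fy': 350.02800456680103, 'cx': 256.72173249716616, 'cy': 189.78835614923537, 'R': array([[-0.01479073, -0.99954761,  0.02618807],
       [-0.99361421,  0.01176288, -0.11221604],
       [ 0.11185723, -0.0276806 , -0.99333869]]), 't': array([0.02579088, 0.55863158, 1.02105094])}
{'time': 0.1, 'q': array([-1.34192056e+00,  2.64713107e-01,  1.60525668e+00, -2.39474355e-05,
        1.27372701e+00, -3.68692104e-02]), 'joint_vel': array([ 0.00028266, -0.00128899, -0.00295817, -0.00033826,  0.00029555,
        0.00098125]), 'joint_torque': array([ 1.41072407e-03, -5.16706002e+01, -3.68590629e+01, -2.10631094e-05,
        6.27318703e-03, -2.95318739e-05]), 'tool_pos': array([ 0.17711844, -0.65059185,  0.20615242]), 'tcp_rot': array([-3.11182557e+00, -4.15937770e-01,  3.52378033e-04]), 'wrist_force': array([ 0.58159223, -0.25148503,  0.12982092]), 'torque': array([0.00495091, 0.0763613 , 0.02936087]), 'width': 1.0042844702640046}
```

View pics/scene0.png

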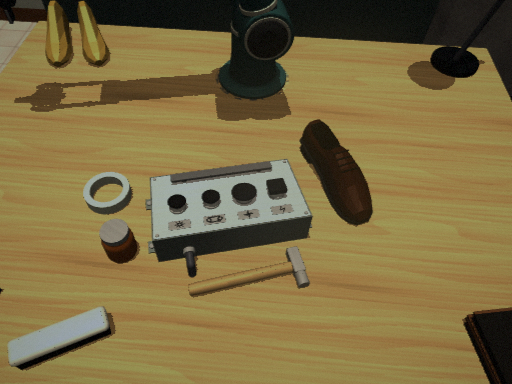

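View pics/top0.png

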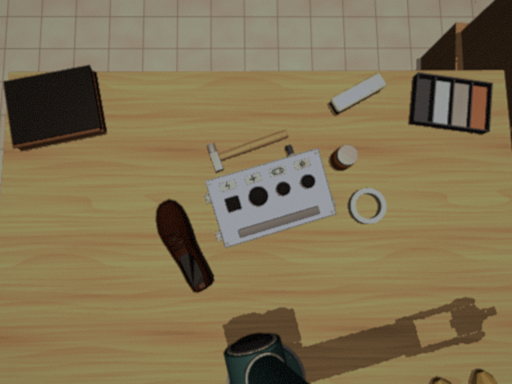

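```bash
python3 - <<'E'
import cv2
im=cv2.imread("pics/top0.png");print(im.shape)
cv2.imwrite("pics/topc.png",cv2.resize(im[130:270,150:350],None,fx=4,fy=4,interpolation=cv2.INTER_CUBIC))
im=cv2.imread("pics/scene0.png")
cv2.imwrite("pics/scenec.png",cv2.resize(im[120:270,140:340],None,fx=4,fy=4,interpolation=cv2.INTER_CUBIC))
E
```

```text
(384, 512, 3)
```

View pics/topc.png

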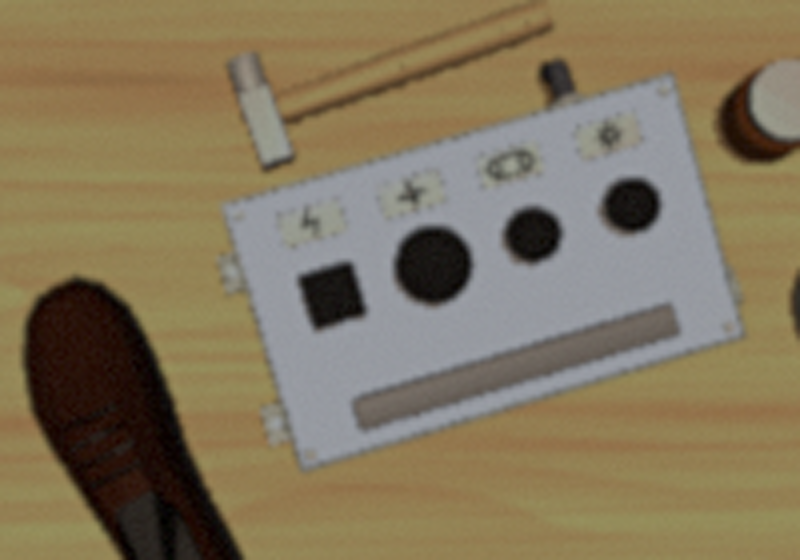

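View pics/scenec.png

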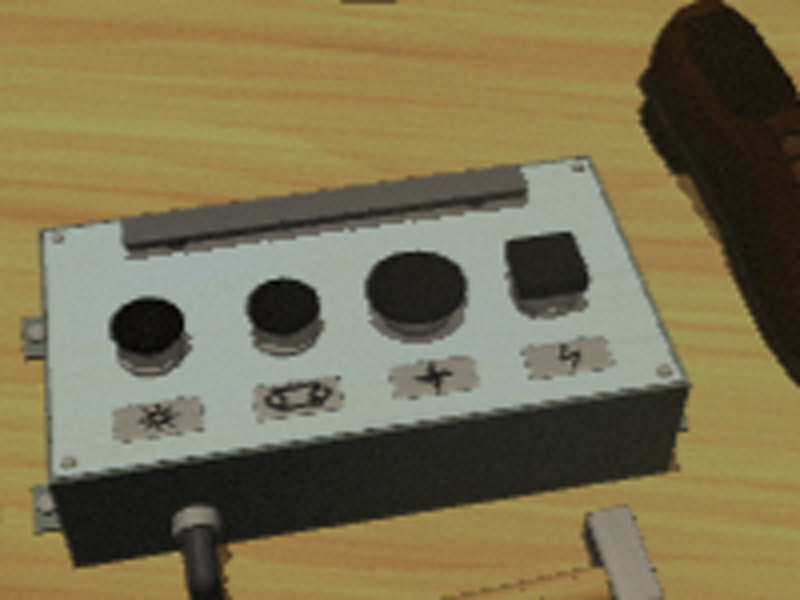

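The top view shows the row going power (square), extractor, belt, brush, with the stop bar nearest the robot. Crop centres are (332,294), (433,263), (532,234) and (632,204). I'll fit the console pose using both views.

```bash
cat > h.py <<'E'
import numpy as np, cv2
from scipy.optimize import least_squares
from workcell import bot
from scipy.spatial.transform import Rotation as Ro
C={n:bot.get_calibration(n) for n in("top","scene")}
def proj(n,X):
    c=C[n]; p=np.asarray(X)@c["R"].T+c["t"]
    return np.c_[c["fx"]*p[:,0]/p[:,2]+c["cx"],c["fy"]*p[:,1]/p[:,2]+c["cy"]]
a=np.radians(10); S=np.array([np.cos(a),0,np.sin(a)]); N=np.array([-np.sin(a),0,np.cos(a)])
E
python3 - <<'E'
from h import *
def f(l,o): return (np.array(l,float)+.5)/4-.5+o
# order corners FL FR RR RL, buttons
T=f([(304,468),(744,336),(671,74),(222,205),(332,294),(433,263),(532,234),(632,204)],[150,130])
Sc=f([(590,157),(40,230),(50,480),(688,384),(546,266),(416,288),(284,307),(148,326)],[140,120])
def model(p):
    x,y,yaw,d=p[:4]; 
    P=[(-.1,.17,.055),(-.1,-.17,.055),(.1,-.17,.09),(.1,.17,.09)]
    for k in range(4):
        P.append(np.array([0,(1.5-k)*.074,.0725])+d*S+.03*N)
    return Ro.from_euler("z",yaw).apply(P)+[x,y,0]
def res(p):
    X=model(p);return np.r_[(proj("top",X)-T+0).ravel(),(proj("scene",X)-Sc).ravel()]
r=least_squares(res,[.5,0,.25,0]);print(r.x,np.degrees(r.x[2]));print(r.fun.reshape(2,8,2).round(1))
X=model(r.x);print(X[4:].round(4))
# direct triangulation
for i in range(8):
    g=lambda v:np.r_[(proj("top",[v])[0]-T[i]),(proj("scene",[v])[0]-Sc[i])]
    q=least_squares(g,X[i]);print(q.x.round(4),(q.x-X[i]).round(4),q.fun.round(1))
R=Ro.from_euler("z",r.x[2]).as_matrix()
print(R@N)
E
```

```text
[ 0.53206563 -0.02136147  0.27705876  0.02269855] 15.874297686453708
[[[-1.3  1.2]
  [ 0.3  0.3]
  [ 0.1 -1.2]
  [-1.3 -0.8]
  [-0.8 -1.5]
  [-0.5 -1.3]
  [ 0.  -1.5]
  [ 0.1 -1.5]]

 [[-0.2 -0.9]
  [-0.6 -0.5]
  [-1.   1. ]
  [ 0.5  0.1]
  [ 0.6 -1.2]
  [ 0.1 -2. ]
  [-0.6 -1.9]
  [-0.9 -1.8]]]
[[ 0.5182  0.0901  0.106 ]
 [ 0.5384  0.0189  0.106 ]
 [ 0.5587 -0.0523  0.106 ]
 [ 0.5789 -0.1234  0.106 ]]
[0.3928 0.1135 0.0555] [ 0.0034 -0.0013  0.0005] [-0.9 -0.  -0.8 -0. ]
[ 0.4831 -0.211   0.0542] [ 0.0007  0.0012 -0.0008] [-0.2  0.  -0.2 -0. ]
[ 0.6716 -0.1568  0.0886] [-0.0032  0.0008 -0.0014] [-0.2  0.  -0.1 -0. ]
[0.5799 0.1678 0.0875] [-0.0019 -0.0017 -0.0025] [-0.6 -0.  -0.4 -0. ]
[0.5147 0.089  0.0972] [-0.0035 -0.0011 -0.0088] [-0.3  0.  -0.2 -0. ]
[0.5358 0.0181 0.0953] [-0.0026 -0.0008 -0.0106] [-0.3  0.  -0.3 -0. ]
[ 0.5556 -0.0525  0.0949] [-0.0031 -0.0002 -0.0111] [-0.3  0.  -0.2 -0. ]
[ 0.576  -0.1238  0.0957] [-0.0029 -0.0004 -0.0103] [-0.4  0.  -0.3 -0. ]
[-0.16702595 -0.0474976   0.98480775]
```

```bash
cat >> h.py <<'E'
yaw=0.27706; RW=Ro.from_euler("z",yaw).as_matrix(); n=RW@N; s=RW@S; rowl=RW@[0,1,0]
TR=np.c_[s,-rowl,-n]  # desired tool rotation
B={"power":np.array([.5160,.0896,.102]),"ext":np.array([.5365,.0186,.102]),"belt":np.array([.5567,-.0525,.102]),}
def st():
    q=bot.read_state(); R=Ro.from_rotvec(q["tcp_rot"]).as_matrix()
    print("t",round(q["time"],2),"pos",q["tool_pos"].round(4),"tip",(q["tool_pos"]+.008*R[:,2]).round(4),"F",q["wrist_force"].round(2),"Fn",round(float(q["wrist_force"]@n),2),"w",round(q["width"],3))
    print("turn left deg",np.degrees(Ro.from_matrix(R.T@TR).as_rotvec()).round(2))
    return q,R
def go(name,up):
    q,R=st(); tgt=B[name]+up*n+.008*n
    d=R.T@(tgt-q["tool_pos"]); print("slide mm",(1e3*d).round(1))
E
python3 -c "
from h import *
go('power',.05)"
```

```text
t 0.1 pos [ 0.1771 -0.6506  0.2062] tip [ 0.1771 -0.6506  0.1982] F [ 0.58 -0.25  0.13] Fn 0.04 w 1.004
turn left deg [-0.06 10.   -0.66]
slide mm [ 511.3 -625.    48.4]
```

Request:
{"op": "arm_command", "data": {
  "slide": [
    [0.015, -0.018, 0],
    [0.029, -0.035, 0],
    [0.029, -0.035, 0],
    [0.029, -0.035, 0],
    [0.029, -0.035, 0],
    [0.029, -0.035, 0],
    [0.029, -0.035, 0],
    [0.029, -0.035, 0]
  ],
  "angular": [
    [0, 0, 0],
    [0, 0, 0],
    [0, 0, 0],
    [0, 0, 0],
    [0, 0, 0],
    [0, 0, 0],
    [0, 0, 0],
    [0, 0, 0]
  ],
  "hand": [0, 0, 0, 0, 0, 0, 0, 0]
}}

```text
time: 0.9
tool_pos: [0.319, -0.3316, 0.201]
tcp_rot: [-3.108, -0.4, 0.004]
wrist_force: [0.4, 0.5, 0.4]
width: -0.002
```

Request:
{"op": "arm_command", "data": {
  "slide": [
    [0.029, -0.035, 0],
    [0.029, -0.035, 0],
    [0.029, -0.035, 0],
    [0.029, -0.035, 0],
    [0.015, -0.018, 0],
    [0, 0, 0],
    [0, 0, 0],
    [0, 0, 0]
  ],
  "angular": [
    [0, 0, 0],
    [0, 0, 0],
    [0, 0, 0],
    [0, 0, 0],
    [0, 0, 0],
    [0, 5, 0],
    [0, 5, -0.6],
    [0, 0, 0]
  ],
  "hand": [0, 0, 0, 0, 0, 0, 0, 0]
}}

```text
time: 1.7
tool_pos: [0.4084, -0.1285, 0.1993]
tcp_rot: [-3.065, -0.428, -0.271]
wrist_force: [-1.1, 0.3, -0.1]
width: 0.003
```

```bash
python3 -c "
from h import *
go('power',.05)"
```

```text
t 1.7 pos [ 0.4084 -0.1285  0.1993] tip [ 0.4097 -0.128   0.1914] F [-1.09  0.27 -0.09] Fn 0.08 w 0.003
turn left deg [-0.62 -0.2  -0.02]
slide mm [ 143.5 -179.6   68.6]
```

Request:
{"op": "arm_command", "data": {
  "slide": [
    [0.02, -0.025, 0.005],
    [0.023, -0.03, 0.008],
    [0.023, -0.03, 0.01],
    [0.023, -0.03, 0.01],
    [0.023, -0.03, 0.01],
    [0.02, -0.025, 0.01],
    [0, 0, 0],
    [0, 0, 0]
  ],
  "angular": [
    [-0.6, -0.2, 0],
    [0, 0, 0],
    [0, 0, 0],
    [0, 0, 0],
    [0, 0, 0],
    [0, 0, 0],
    [0, 0, 0],
    [0, 0, 0]
  ],
  "hand": [0, 0, 0, 0, 0, 0, 0, 0]
}}

```text
time: 2.5
tool_pos: [0.5011, 0.0762, 0.1687]
tcp_rot: [-3.089, -0.409, -0.259]
wrist_force: [0.1, 1.0, 0.6]
width: 0.001
```

```bash
python3 -c "
from h import *
go('power',.03)"
```

```text
t 2.5 pos [0.5011 0.0762 0.1687] tip [0.5024 0.0765 0.1608] F [0.11 1.01 0.55] Fn 0.48 w 0.001
turn left deg [ 0.51  0.45 -0.76]
slide mm [ 6.3 -9.1 30.7]
```

Request:
{"op": "arm_command", "data": {
  "slide": [
    [0.004, -0.005, 0.008],
    [0.003, -0.005, 0.008],
    [0, 0, 0.008],
    [0, 0, 0.007],
    [0, 0, 0],
    [0, 0, 0],
    [0, 0, 0],
    [0, 0, 0]
  ],
  "angular": [
    [0.5, 0.4, -0.7],
    [0, 0, 0],
    [0, 0, 0],
    [0, 0, 0],
    [0, 0, 0],
    [0, 0, 0],
    [0, 0, 0],
    [0, 0, 0]
  ],
  "hand": [0, 0, 0, 0, 0, 0, 0, 0]
}}

```text
time: 3.3
tool_pos: [0.5099, 0.0854, 0.1363]
tcp_rot: [-3.08, -0.419, -0.265]
wrist_force: [-0.7, -0.1, 0.3]
width: -0.002
```

```bash
python3 - <<'E'
from h import *
q,R=st(); go('power',.0)
tip=q["tool_pos"]+.008*R[:,2]
for nm in("top","scene"):
    im=bot.read_camera(nm); p=proj(nm,[tip,B["power"]]);print(nm,p.round(1))
    u,v=p[0].astype(int); x0,y0=u-80,v-60
    c=cv2.resize(im[y0:y0+120,x0:x0+160,::-1],None,fx=5,fy=5,interpolation=cv2.INTER_CUBIC)
    for k,col in((0,(0,0,255)),(1,(0,255,0))): cv2.circle(c,tuple(((p[k]-[x0,y0]+.5)*5).astype(int).tolist()),3,col,-1)
    cv2.imwrite(f"pics/{nm}1.png",c)
E
```

```text
t 3.3 pos [0.5099 0.0854 0.1363] tip [0.5112 0.0858 0.1284] F [-0.71 -0.06  0.26] Fn 0.37 w -0.002
turn left deg [ 0.11  0.17 -0.39]
t 3.3 pos [0.5099 0.0854 0.1363] tip [0.5112 0.0858 0.1284] F [-0.71 -0.06  0.26] Fn 0.37 w -0.002
turn left deg [ 0.11  0.17 -0.39]
slide mm [ 1.  -2.4 26.9]
top [[233.1 203.6]
 [232.  202.5]]
scene [[275.6 175.9]
 [276.3 185.2]]
```

View pics/scene1.png

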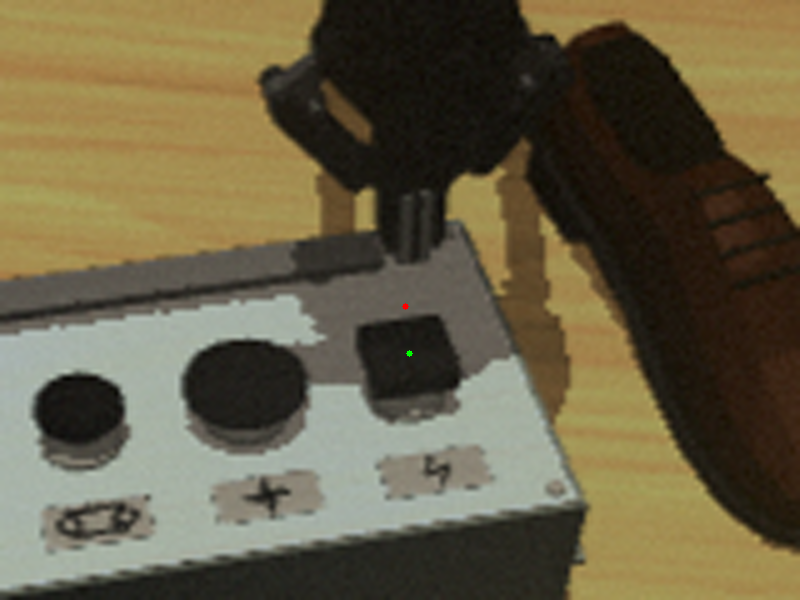

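View pics/top1.png

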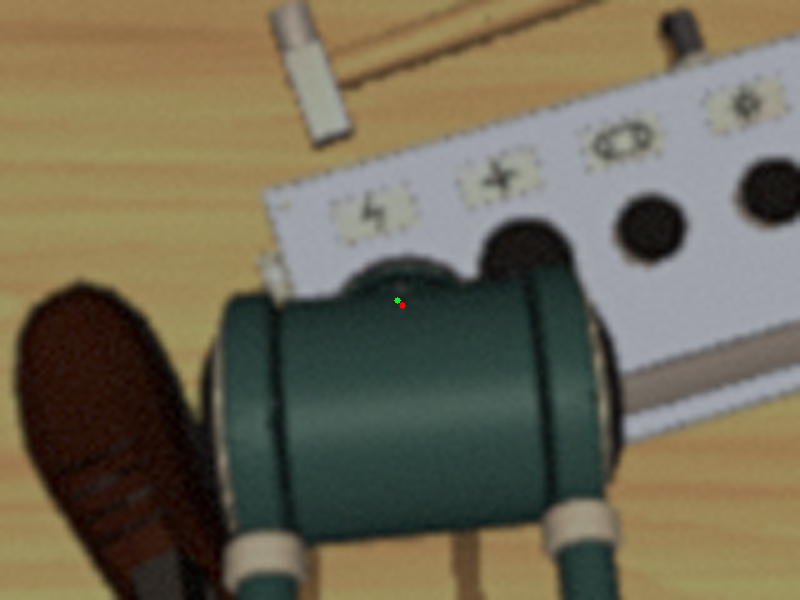

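```bash
python3 - <<'E'
from h import *
q,R=st(); P=q["tool_pos"]
im=bot.read_camera("scene");x0,y0=225,80
c=cv2.resize(im[y0:y0+110,x0:x0+110,::-1],None,fx=5.4,fy=5.4,interpolation=cv2.INTER_CUBIC)
c=cv2.convertScaleAbs(c,alpha=2.2,beta=20)
for z,col in((.008,(0,0,255)),(0,(0,255,0)),(-.011,(255,0,0)),(-.065,(255,255,0))):
    p=proj("scene",[P+z*R[:,2]])[0];print(z,p)
    cv2.circle(c,tuple(((p-[x0,y0]+.5)*5.4).astype(int).tolist()),3,col,-1)
cv2.imwrite("pics/z1.png",c)
E
```

```text
t 3.4 pos [0.51   0.0855 0.1364] tip [0.5113 0.0859 0.1285] F [ 0.4  -0.53  0.22] Fn 0.18 w -0.001
turn left deg [ 0.11  0.16 -0.38]
0.008 [275.67110388 175.87028543]
0 [275.81146278 173.06078511]
-0.011 [276.00729487 169.14090314]
-0.065 [277.01913618 148.88733576]
```

View pics/z1.png

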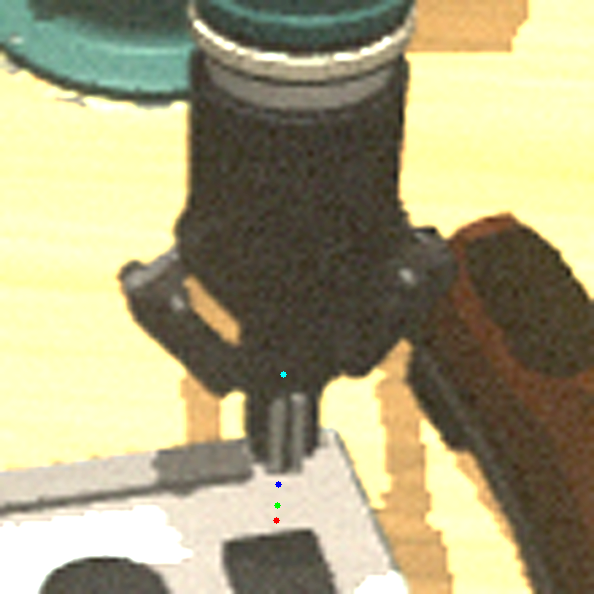

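```bash
python3 - <<'E'
from h import *
t=np.linspace(0,2*np.pi,40)
q=bot.read_state();R=Ro.from_rotvec(q["tcp_rot"]).as_matrix();P=q["tool_pos"];print(q["q"].round(3))
for nm in("top","scene"):
    c=np.ascontiguousarray(cv2.imread(f"pics/{nm}0.png")if 0 else bot.read_camera(nm)[:,:,::-1])
    c=cv2.resize(c,None,fx=1.5,fy=1.5)
    for X,col in(([[0,0,0],[.1,0,0],[0,.1,0]],(0,0,255)),([P+z*R[:,2] for z in(.008,-.065,-.13,-.2)],(255,255,0))):
        for p in proj(nm,X): cv2.circle(c,tuple((p*1.5).astype(int).tolist()),3,col,-1)
    cv2.imwrite(f"pics/{nm}b.png",c)
for n_ in C: c=C[n_];print(n_,-c["R"].T@c["t"])
E
```

```text
[ 0.097 -0.098  2.142  0.036  0.929  1.379]
top [0.44123381 0.0474714  1.07626141]
scene [1.08358269 0.05522041 0.81410173]
```

View pics/topb.png

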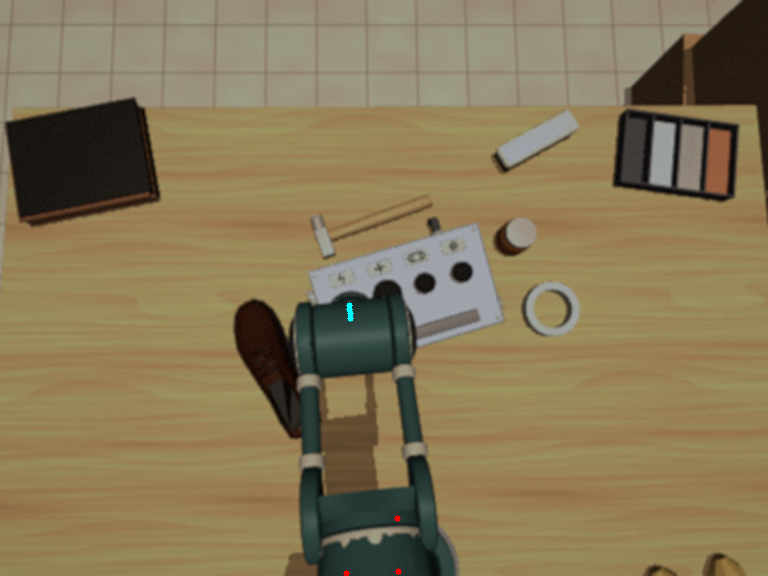

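View pics/sceneb.png

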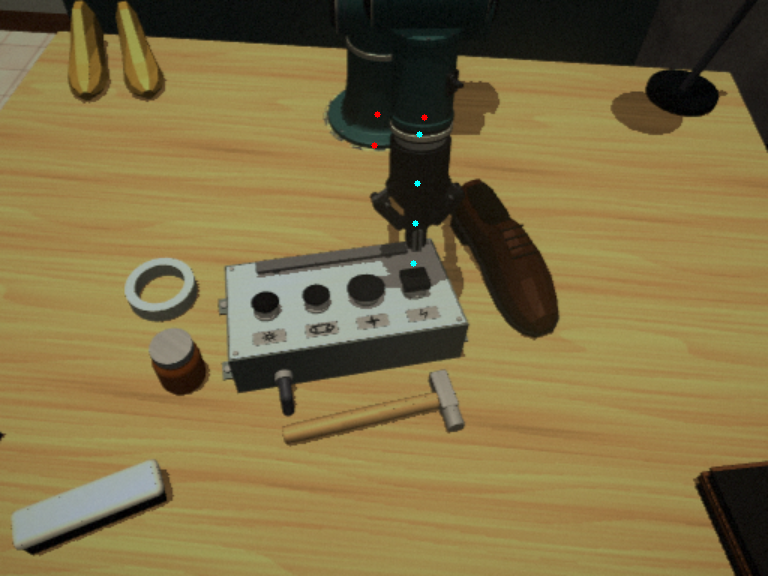

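The finger ends appear at about (277,166) in the scene picture, but the reported tip projects to (276,176). That is 9 px, or about 25 mm. I'll settle this before pressing anything: lift, tilt the tool so the overhead camera sees the fingers, then triangulate the real tip.

Request:
{"op": "arm_command", "data": {
  "slide": [
    [0, 0, -0.03],
    [0, 0, -0.03],
    [0, 0, 0],
    [0, 0, 0],
    [0, 0, 0],
    [0, 0, 0],
    [0, 0, 0],
    [0, 0, 0]
  ],
  "angular": [
    [0, 0, 0],
    [0, 0, 0],
    [0, 8, 0],
    [0, 8, 0],
    [0, 8, 0],
    [0, 8, 0],
    [0, 0, 0],
    [0, 0, 0]
  ],
  "hand": [0, 0, 0, 0, 0, 0, 0, 0]
}}

```text
time: 4.35
tool_pos: [0.4998, 0.0833, 0.1977]
tcp_rot: [-2.814, -0.383, -1.1]
wrist_force: [0.2, -0.8, 1.3]
width: -0.003
```

```bash
python3 - <<'E'
from h import *
q,R=st();P=q["tool_pos"]
for nm in("top","scene"):
    im=bot.read_camera(nm); p=proj(nm,[P+z*R[:,2] for z in(.008,-.065)]);print(nm,p.round(1))
    x0,y0=(p[0]-[65,55]).astype(int); print(x0,y0)
    im=cv2.convertScaleAbs(np.ascontiguousarray(im[y0:y0+100,x0:x0+130,::-1]),alpha=2,beta=15)
    c=cv2.resize(im,None,fx=6,fy=6,interpolation=cv2.INTER_CUBIC)
    for k,col in((0,(0,0,255)),(1,(255,255,0))): cv2.circle(c,tuple(((p[k]-[x0,y0]+.5)*6).astype(int).tolist()),3,col,-1)
    cv2.imwrite(f"pics/{nm}2.png",c)
E
```

```text
t 4.35 pos [0.4998 0.0833 0.1977] tip [0.505  0.0847 0.1918] F [ 0.15 -0.8   1.31] Fn 1.3 w -0.003
turn left deg [  0.28 -32.68  -0.32]
top [[232.4 204.2]
 [237.2 222.6]]
167 149
scene [[277.6 153.9]
 [274.2 118.1]]
212 98
```

View pics/scene2.png

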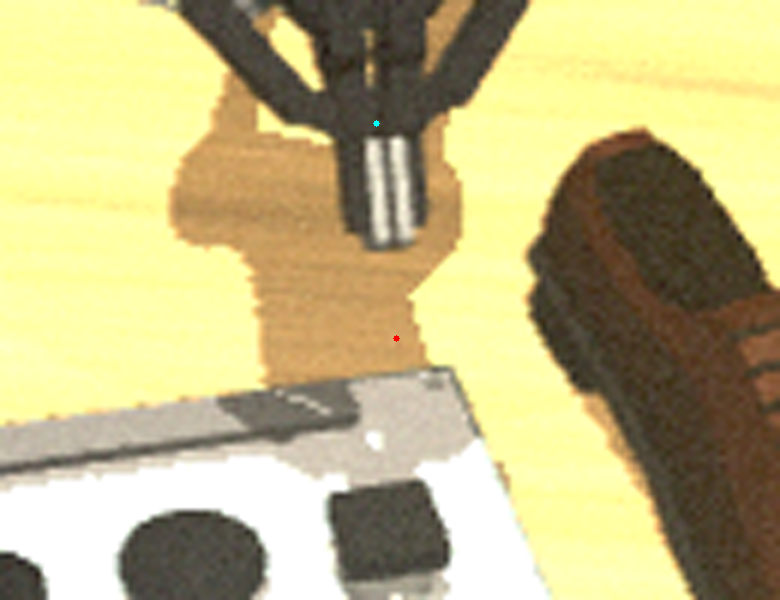

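View pics/top2.png

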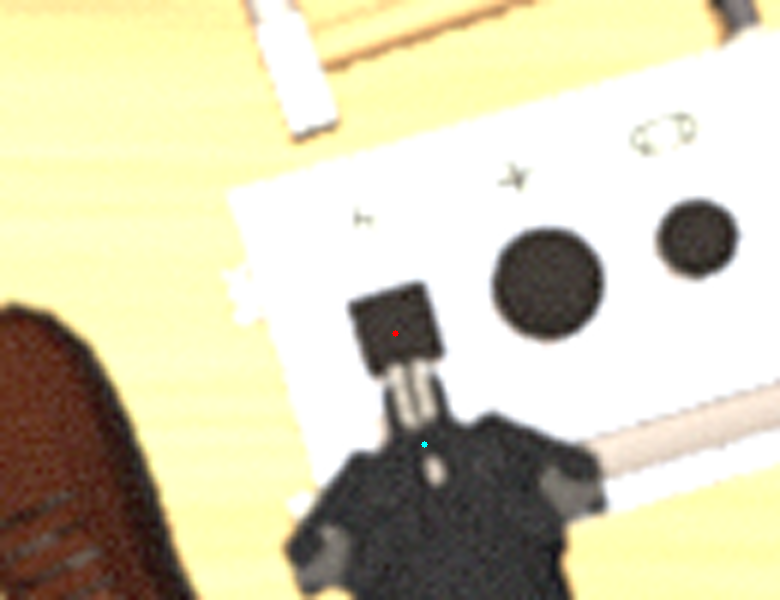

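In the scene crop the finger tip is at (390,244), and in the top crop at (410,366). Both are short of the reported tip along the finger axis.

```bash
python3 - <<'E'
from h import *
q,R=st();P=q["tool_pos"]
A=(np.array([410,366])+.5)/6-.5+[167,149]; Bs=(np.array([390,244])+.5)/6-.5+[212,98]
g=lambda v:np.r_[proj("top",[v])[0]-A,proj("scene",[v])[0]-Bs]
r=least_squares(g,P);print(r.x.round(4),r.fun.round(1)); print("tool frame offset of tip from TCP",(R.T@(r.x-P)*1e3).round(1))
# earlier pose: single ray: assume pure z offset
c=C["scene"]
P1=np.array([.51,.0855,.1364]);R1=TR
h=lambda z:proj("scene",[P1+z[0]*R1[:,2]])[0]-[277.3,166.5]
print(least_squares(h,[0]).x, least_squares(h,[0]).fun)
E
```

```text
t 4.45 pos [0.5004 0.0838 0.198 ] tip [0.5056 0.0853 0.1921] F [-0.24 -0.27  0.88] Fn 0.92 w -0.001
turn left deg [  0.24 -32.63  -0.22]
[0.4896 0.0788 0.2211] [-0.5  0.  -0.4 -0. ]
tool frame offset of tip from TCP [  6.9   2.  -25. ]
[-0.01841061] [-1.18127811 -0.0550894 ]
```

The real finger ends sit about 25 mm behind the reported TCP, so about 33 mm short of the stated tip. The error is almost entirely along the tool axis, so lateral aiming holds and I'll find height by contact force. Tilting back.

Request:
{"op": "arm_command", "data": {
  "slide": [
    [0, 0, 0],
    [0, 0, 0],
    [0, 0, 0],
    [0, 0, 0],
    [0, 0, 0],
    [0, 0, 0.02],
    [0, 0, 0.02],
    [0, 0, 0]
  ],
  "angular": [
    [0, -8, 0],
    [0, -8, 0],
    [0, -8, 0],
    [0, -8, 0],
    [0, -0.6, 0],
    [0, 0, 0],
    [0, 0, 0],
    [0, 0, 0]
  ],
  "hand": [0, 0, 0, 0, 0, 0, 0, 0]
}}

```text
time: 5.25
tool_pos: [0.524, 0.0858, 0.1663]
tcp_rot: [-3.096, -0.42, -0.259]
wrist_force: [-0.1, -0.1, -0.5]
width: -0.002
```

```bash
python3 -c "
from h import *
go('power',.0)"
```

```text
t 5.25 pos [0.524  0.0858 0.1663] tip [0.5253 0.086  0.1584] F [-0.11 -0.12 -0.53] Fn -0.5 w -0.002
turn left deg [ 0.95  0.56 -0.34]
slide mm [-17.2  -6.7  54.2]
```

Request:
{"op": "arm_command", "data": {
  "slide": [
    [-0.008, -0.003, 0.005],
    [-0.008, -0.003, 0.006],
    [0, 0, 0.006],
    [0, 0, 0.005],
    [0, 0, 0],
    [0, 0, 0],
    [0, 0, 0],
    [0, 0, 0]
  ],
  "angular": [
    [0.5, 0.3, 0],
    [0.4, 0.3, -0.3],
    [0, 0, 0],
    [0, 0, 0],
    [0, 0, 0],
    [0, 0, 0],
    [0, 0, 0],
    [0, 0, 0]
  ],
  "hand": [0, 0, 0, 0, 0, 0, 0, 0]
}}

```text
time: 6.05
tool_pos: [0.5119, 0.0881, 0.1451]
tcp_rot: [-3.076, -0.428, -0.285]
wrist_force: [-0.2, 0.1, 0.6]
width: 0.0
```

```bash
python3 -c "
from h import *
go('power',.0)"
```

```text
t 6.05 pos [0.5119 0.0881 0.1451] tip [0.5133 0.0885 0.1373] F [-0.2   0.11  0.59] Fn 0.61 w 0.0
turn left deg [ 0.13 -0.57 -0.04]
slide mm [-3.5 -0.4 35.2]
```

Request:
{"op": "arm_command", "data": {
  "slide": [
    [-0.002, 0, 0.004],
    [-0.002, 0, 0.004],
    [0, 0, 0.004],
    [0, 0, 0.004],
    [0, 0, 0.004],
    [0, 0, 0.004],
    [0, 0, 0.002],
    [0, 0, 0]
  ],
  "angular": [
    [0, -0.5, 0],
    [0, 0, 0],
    [0, 0, 0],
    [0, 0, 0],
    [0, 0, 0],
    [0, 0, 0],
    [0, 0, 0],
    [0, 0, 0]
  ],
  "hand": [0, 0, 0, 0, 0, 0, 0, 0]
}}

```text
time: 6.85
tool_pos: [0.5126, 0.0883, 0.1161]
tcp_rot: [-3.078, -0.428, -0.269]
wrist_force: [-0.7, -0.0, 0.6]
width: 0.005
```

```bash
python3 - <<'E'
from h import *
go('power',.0)
q,R=st();P=q["tool_pos"]
nm="scene"
im=bot.read_camera(nm);x0,y0=220,110
c=cv2.resize(cv2.convertScaleAbs(np.ascontiguousarray(im[y0:y0+100,x0:x0+110,::-1]),alpha=2,beta=15),None,fx=6,fy=6,interpolation=cv2.INTER_CUBIC)
cv2.imwrite("pics/s3.png",c)
E
```

```text
t 6.85 pos [0.5126 0.0883 0.1161] tip [0.514  0.0887 0.1082] F [-0.72 -0.03  0.61] Fn 0.72 w 0.005
turn left deg [ 0.12  0.01 -0.03]
slide mm [ 1.1 -0.3  6.5]
t 6.85 pos [0.5126 0.0883 0.1161] tip [0.514  0.0887 0.1082] F [-0.72 -0.03  0.61] Fn 0.72 w 0.005
turn left deg [ 0.12  0.01 -0.03]
```

View pics/s3.png

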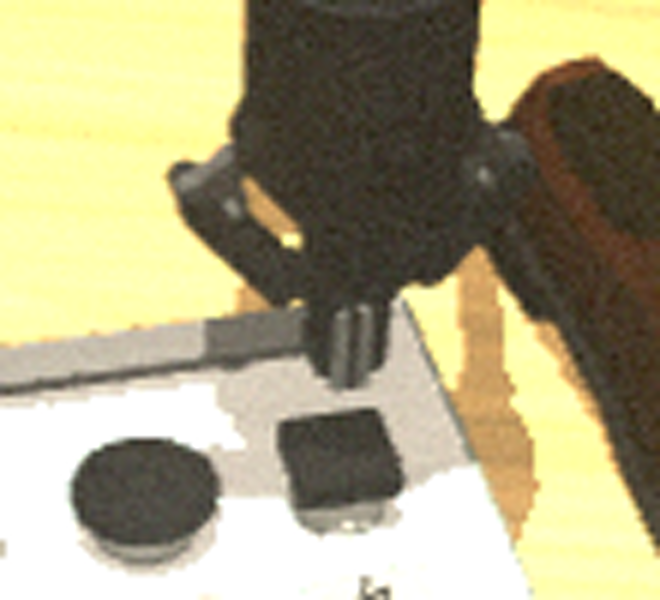

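Request:
{"op": "arm_command", "data": {
  "slide": [
    [0.001, 0.001, 0.003],
    [0, 0.001, 0.003],
    [0, 0, 0.003],
    [0, 0, 0.003],
    [0, 0, 0.002],
    [0, 0, 0.002],
    [0, 0, 0],
    [0, 0, 0]
  ],
  "angular": [
    [0, 0, 0],
    [0, 0, 0],
    [0, 0, 0],
    [0, 0, 0],
    [0, 0, 0],
    [0, 0, 0],
    [0, 0, 0],
    [0, 0, 0]
  ],
  "hand": [0, 0, 0, 0, 0, 0, 0, 0]
}}

```text
time: 7.7
tool_pos: [0.5177, 0.0873, 0.0997]
tcp_rot: [-3.078, -0.428, -0.271]
wrist_force: [0.9, 0.9, -0.7]
width: -0.003
```

```bash
python3 -c "
from h import *
go('power',.0)"
```

```text
t 7.7 pos [0.5177 0.0873 0.0997] tip [0.519  0.0877 0.0919] F [ 0.87  0.92 -0.74] Fn -0.91 w -0.003
turn left deg [ 0.13 -0.04 -0.04]
slide mm [ -0.6  -2.7 -10.4]
```

Request:
{"op": "arm_command", "data": {
  "slide": [
    [0, 0, 0.003],
    [0, 0, 0.002],
    [0, 0, 0.002],
    [0, 0, 0.002],
    [0, 0, 0.002],
    [0, 0, 0.001],
    [0, 0, 0],
    [0, 0, 0]
  ],
  "angular": [
    [0, 0, 0],
    [0, 0, 0],
    [0, 0, 0],
    [0, 0, 0],
    [0, 0, 0],
    [0, 0, 0],
    [0, 0, 0],
    [0, 0, 0]
  ],
  "hand": [0, 0, 0, 0, 0, 0, 0, 0]
}}

```text
time: 8.5
tool_pos: [0.52, 0.0879, 0.087]
tcp_rot: [-3.078, -0.428, -0.271]
wrist_force: [-0.6, -0.7, -0.5]
width: -0.0
```

```bash
python3 - <<'E'
from h import *
go('power',.0)
im=bot.read_camera("scene");x0,y0=220,110
c=cv2.resize(cv2.convertScaleAbs(np.ascontiguousarray(im[y0:y0+100,x0:x0+110,::-1]),alpha=2,beta=15),None,fx=6,fy=6,interpolation=cv2.INTER_CUBIC)
cv2.imwrite("pics/s4.png",c)
E
```

```text
t 8.5 pos [0.52   0.0879 0.087 ] tip [0.5213 0.0883 0.0791] F [-0.59 -0.67 -0.46] Fn -0.32 w -0.0
turn left deg [ 0.13 -0.06 -0.03]
slide mm [ -0.7  -2.6 -23.4]
```

View pics/s4.png

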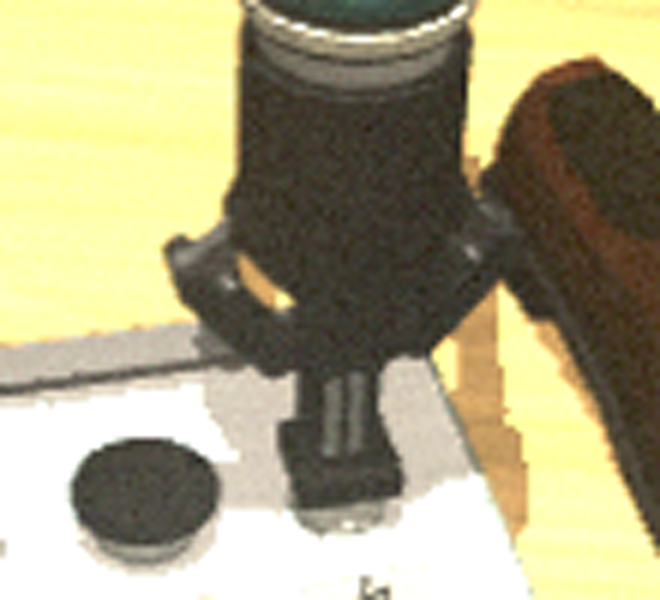

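The tip is now just over the middle of the power button's top, at crop (342,455), with no contact force yet. Continuing in 1 mm steps.

Request:
{"op": "arm_command", "data": {
  "slide": [
    [0, 0.001, 0.001],
    [0, 0, 0.001],
    [0, 0, 0.001],
    [0, 0, 0.001],
    [0, 0, 0.001],
    [0, 0, 0.001],
    [0, 0, 0],
    [0, 0, 0]
  ],
  "angular": [
    [0, 0, 0],
    [0, 0, 0],
    [0, 0, 0],
    [0, 0, 0],
    [0, 0, 0],
    [0, 0, 0],
    [0, 0, 0],
    [0, 0, 0]
  ],
  "hand": [0, 0, 0, 0, 0, 0, 0, 0]
}}

```text
time: 9.35
tool_pos: [0.5217, 0.0872, 0.0815]
tcp_rot: [-3.078, -0.428, -0.272]
wrist_force: [-1.1, 0.4, 1.7]
width: 0.001
```

```bash
python3 -c "
from h import *
go('power',.0)"
```

```text
t 9.35 pos [0.5217 0.0872 0.0815] tip [0.5231 0.0875 0.0736] F [-1.08  0.36  1.66] Fn 1.79 w 0.001
turn left deg [ 0.14 -0.1  -0.03]
slide mm [ -1.1  -3.8 -29.1]
```

Request:
{"op": "arm_command", "data": {
  "slide": [
    [0, 0, 0.001],
    [0, 0, 0.001],
    [0, 0, 0.001],
    [0, 0, 0.001],
    [0, 0, 0.001],
    [0, 0, 0],
    [0, 0, 0],
    [0, 0, 0]
  ],
  "angular": [
    [0, 0, 0],
    [0, 0, 0],
    [0, 0, 0],
    [0, 0, 0],
    [0, 0, 0],
    [0, 0, 0],
    [0, 0, 0],
    [0, 0, 0]
  ],
  "hand": [0, 0, 0, 0, 0, 0, 0, 0]
}}

```text
time: 10.15
tool_pos: [0.5226, 0.0874, 0.0765]
tcp_rot: [-3.078, -0.428, -0.272]
wrist_force: [-0.7, 0.2, 2.0]
width: -0.005
```

```bash
python3 -c "
from h import *
go('power',.0)"
```

```text
t 10.15 pos [0.5226 0.0874 0.0765] tip [0.5239 0.0878 0.0686] F [-0.69  0.18  1.99] Fn 2.07 w -0.005
turn left deg [ 0.14 -0.09 -0.02]
slide mm [ -1.2  -3.8 -34.1]
```

Request:
{"op": "arm_command", "data": {
  "slide": [
    [0, 0, 0.001],
    [0, 0, 0.001],
    [0, 0, 0.001],
    [0, 0, 0.001],
    [0, 0, 0],
    [0, 0, 0],
    [0, 0, 0],
    [0, 0, 0]
  ],
  "angular": [
    [0, 0, 0],
    [0, 0, 0],
    [0, 0, 0],
    [0, 0, 0],
    [0, 0, 0],
    [0, 0, 0],
    [0, 0, 0],
    [0, 0, 0]
  ],
  "hand": [0, 0, 0, 0, 0, 0, 0, 0]
}}

```text
time: 10.95
tool_pos: [0.5232, 0.0876, 0.0726]
tcp_rot: [-3.078, -0.428, -0.272]
wrist_force: [-0.9, -0.2, 3.9]
width: 0.001
```

```bash
python3 -c "
from h import *
go('power',.0)"
```

```text
t 10.95 pos [0.5232 0.0876 0.0726] tip [0.5246 0.088  0.0647] F [-0.88 -0.23  3.9 ] Fn 4.0 w 0.001
turn left deg [ 0.14 -0.08 -0.02]
slide mm [ -1.2  -3.8 -38.1]
```

Request:
{"op": "arm_command", "data": {
  "slide": [
    [0, 0, 0.001],
    [0, 0, 0.001],
    [0, 0, 0],
    [0, 0, 0],
    [0, 0, 0],
    [0, 0, 0],
    [0, 0, 0],
    [0, 0, 0]
  ],
  "angular": [
    [0, 0, 0],
    [0, 0, 0],
    [0, 0, 0],
    [0, 0, 0],
    [0, 0, 0],
    [0, 0, 0],
    [0, 0, 0],
    [0, 0, 0]
  ],
  "hand": [0, 0, 0, 0, 0, 0, 0, 0]
}}

```text
time: 11.75
tool_pos: [0.5233, 0.0876, 0.0723]
tcp_rot: [-3.078, -0.429, -0.271]
wrist_force: [-2.0, -1.1, 4.4]
width: -0.0
```

```bash
python3 -c "
from h import *
go('power',.0)"
```

```text
t 11.75 pos [0.5233 0.0876 0.0723] tip [0.5246 0.088  0.0644] F [-2.04 -1.12  4.36] Fn 4.69 w -0.0
turn left deg [ 0.14 -0.04 -0.  ]
slide mm [ -1.2  -3.8 -38.4]
```

Request:
{"op": "arm_command", "data": {
  "slide": [
    [0, 0, 0.001],
    [0, 0, 0.001],
    [0, 0, 0.001],
    [0, 0, 0.001],
    [0, 0, 0.001],
    [0, 0, 0.001],
    [0, 0, 0.001],
    [0, 0, 0.001]
  ],
  "angular": [
    [0, 0, 0],
    [0, 0, 0],
    [0, 0, 0],
    [0, 0, 0],
    [0, 0, 0],
    [0, 0, 0],
    [0, 0, 0],
    [0, 0, 0]
  ],
  "hand": [0, 0, 0, 0, 0, 0, 0, 0]
}}

```text
time: 12.55
tool_pos: [0.5239, 0.0877, 0.0698]
tcp_rot: [-3.079, -0.43, -0.266]
wrist_force: [-8.8, -1.4, 13.7]
width: 0.003
```

```bash
python3 -c "
from h import *
go('power',.0)"
```

```text
t 12.55 pos [0.5239 0.0877 0.0698] tip [0.5252 0.0881 0.0619] F [-8.78 -1.37 13.67] Fn 15.0 w 0.003
turn left deg [0.12 0.13 0.05]
slide mm [ -1.4  -3.9 -41. ]
```

Power is hard on its bottom: 15 N, 12.5 mm past first contact, which matches 9 mm of travel plus the cap giving. Lifting and moving to the extractor.

Request:
{"op": "arm_command", "data": {
  "slide": [
    [0, 0, -0.01],
    [0, 0, -0.015],
    [0, 0, -0.015],
    [0, 0.02, 0],
    [0, 0.025, 0],
    [0, 0.025, 0],
    [0, 0, 0],
    [0, 0, 0]
  ],
  "angular": [
    [0, 0, 0],
    [0, 0, 0],
    [0, 0, 0],
    [0, 0, 0],
    [0, 0, 0],
    [0, 0, 0],
    [0, 0, 0],
    [0, 0, 0]
  ],
  "hand": [0, 0, 0, 0, 0, 0, 0, 0]
}}

```text
time: 13.35
tool_pos: [0.5388, 0.0174, 0.1103]
tcp_rot: [-3.078, -0.431, -0.275]
wrist_force: [-0.7, 0.3, 0.3]
width: 0.001
```

```bash
python3 - <<'E'
from h import *
go('ext',.0)
im=bot.read_camera("scene");x0,y0=190,110
c=cv2.resize(cv2.convertScaleAbs(np.ascontiguousarray(im[y0:y0+100,x0:x0+120,::-1]),alpha=2,beta=15),None,fx=6,fy=6,interpolation=cv2.INTER_CUBIC)
cv2.imwrite("pics/s5.png",c)
E
```

```text
t 13.35 pos [0.5388 0.0174 0.1103] tip [0.5402 0.0178 0.1024] F [-0.68  0.3   0.32] Fn 0.41 w 0.001
turn left deg [ 0.16 -0.19  0.1 ]
slide mm [-3.3 -1.8 -0.2]
```

View pics/s5.png

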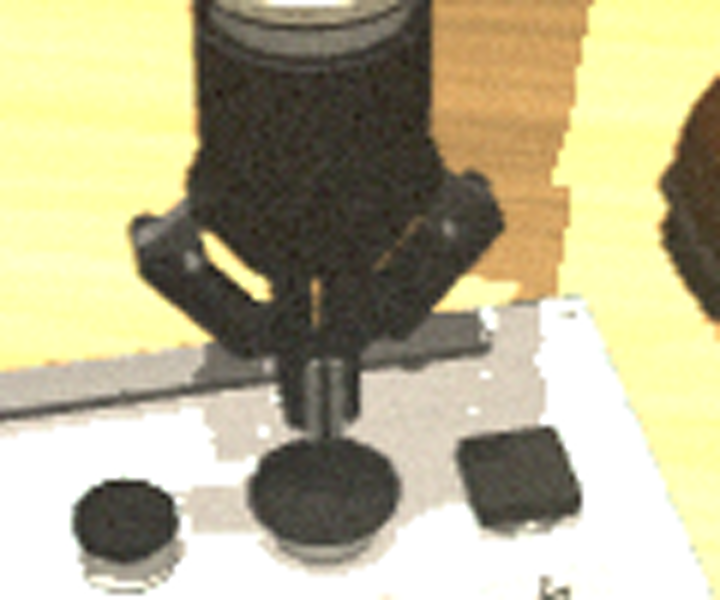

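Request:
{"op": "arm_command", "data": {
  "slide": [
    [-0.001, 0, 0.004],
    [-0.001, 0, 0.005],
    [0, 0, 0.005],
    [0, 0, 0.004],
    [0, 0, 0.003],
    [0, 0, 0.002],
    [0, 0, 0],
    [0, 0, 0]
  ],
  "angular": [
    [0, -0.2, 0],
    [0, 0, 0],
    [0, 0, 0],
    [0, 0, 0],
    [0, 0, 0],
    [0, 0, 0],
    [0, 0, 0],
    [0, 0, 0]
  ],
  "hand": [0, 0, 0, 0, 0, 0, 0, 0]
}}

```text
time: 14.2
tool_pos: [0.539, 0.0214, 0.0834]
tcp_rot: [-3.077, -0.438, -0.265]
wrist_force: [-0.3, -0.9, 0.1]
width: -0.005
```

Request:
{"op": "arm_command", "data": {
  "slide": [
    [0, 0, 0.001],
    [0, 0, 0.001],
    [0, 0, 0.001],
    [0, 0, 0.001],
    [0, 0, 0.001],
    [0, 0, 0.001],
    [0, 0, 0.001],
    [0, 0, 0.001]
  ],
  "angular": [
    [0, 0, 0],
    [0, 0, 0],
    [0, 0, 0],
    [0, 0, 0],
    [0, 0, 0],
    [0, 0, 0],
    [0, 0, 0],
    [0, 0, 0]
  ],
  "hand": [0, 0, 0, 0, 0, 0, 0, 0]
}}

```text
time: 15.0
tool_pos: [0.5407, 0.0216, 0.0766]
tcp_rot: [-3.077, -0.438, -0.266]
wrist_force: [-1.2, -0.4, 3.2]
width: 0.002
```

```bash
python3 -c "
from h import *
go('ext',.0)"
```

```text
t 15.0 pos [0.5407 0.0216 0.0766] tip [0.5421 0.022  0.0687] F [-1.15 -0.44  3.2 ] Fn 3.36 w 0.002
turn left deg [0.05 0.13 0.33]
slide mm [ -0.5   1.8 -33.9]
```

Contact with the moving extractor button at 3.4 N, the same height as for power. It should bottom at a reading of about -38 and I'll stop near -40.

Request:
{"op": "arm_command", "data": {
  "slide": [
    [0, 0, 0.001],
    [0, 0, 0.001],
    [0, 0, 0.001],
    [0, 0, 0.001],
    [0, 0, 0.001],
    [0, 0, 0.001],
    [0, 0, 0.001],
    [0, 0, 0.001]
  ],
  "angular": [
    [0, 0, 0],
    [0, 0, 0],
    [0, 0, 0],
    [0, 0, 0],
    [0, 0, 0],
    [0, 0, 0],
    [0, 0, 0],
    [0, 0, 0]
  ],
  "hand": [0, 0, 0, 0, 0, 0, 0, 0]
}}

```text
time: 15.8
tool_pos: [0.5419, 0.022, 0.0703]
tcp_rot: [-3.077, -0.439, -0.264]
wrist_force: [-5.9, -0.8, 10.9]
width: -0.0
```

```bash
python3 -c "
from h import *
go('ext',.0)"
```

```text
t 15.8 pos [0.5419 0.022  0.0703] tip [0.5433 0.0223 0.0624] F [-5.9  -0.8  10.93] Fn 11.78 w -0.0
turn left deg [0.04 0.19 0.36]
slide mm [ -0.7   1.8 -40.3]
```

Extractor bottomed at 11.8 N. On to the belt button.

Request:
{"op": "arm_command", "data": {
  "slide": [
    [0, 0, -0.01],
    [0, 0, -0.015],
    [0, 0, -0.015],
    [0, 0.024, 0],
    [0, 0.027, 0],
    [0, 0.027, 0],
    [0, 0, 0],
    [0, 0, 0]
  ],
  "angular": [
    [0, 0, 0],
    [0, 0, 0],
    [0, 0, 0.3],
    [0, 0, 0],
    [0, 0, 0],
    [0, 0, 0],
    [0, 0, 0],
    [0, 0, 0]
  ],
  "hand": [0, 0, 0, 0, 0, 0, 0, 0]
}}

```text
time: 16.6
tool_pos: [0.5598, -0.0572, 0.1129]
tcp_rot: [-3.078, -0.433, -0.275]
wrist_force: [1.2, 0.9, -0.5]
width: -0.002
```

```bash
python3 - <<'E'
from h import *
go('belt',.0)
im=bot.read_camera("scene");x0,y0=150,110
c=cv2.resize(cv2.convertScaleAbs(np.ascontiguousarray(im[y0:y0+100,x0:x0+130,::-1]),alpha=2,beta=15),None,fx=6,fy=6,interpolation=cv2.INTER_CUBIC)
cv2.imwrite("pics/s6.png",c)
E
```

```text
t 16.6 pos [ 0.5598 -0.0572  0.1129] tip [ 0.5612 -0.0569  0.105 ] F [ 1.17  0.86 -0.45] Fn -0.68 w -0.002
turn left deg [ 0.19 -0.17  0.14]
slide mm [-3.6 -5.4  2.4]
```

View pics/s6.png

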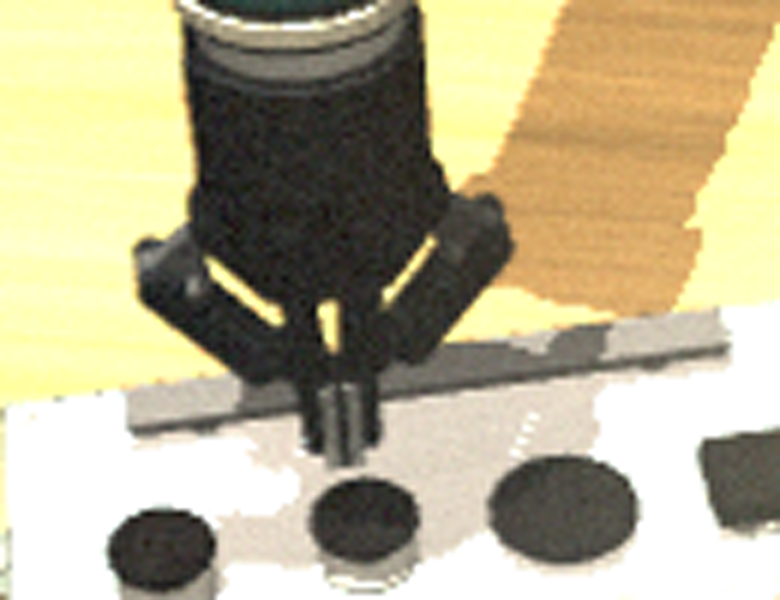

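Request:
{"op": "arm_command", "data": {
  "slide": [
    [-0.001, -0.002, 0.004],
    [-0.001, -0.002, 0.005],
    [0, 0, 0.005],
    [0, 0, 0.004],
    [0, 0, 0.003],
    [0, 0, 0.003],
    [0, 0, 0],
    [0, 0, 0]
  ],
  "angular": [
    [0, -0.2, 0],
    [0, 0, 0],
    [0, 0, 0],
    [0, 0, 0],
    [0, 0, 0],
    [0, 0, 0],
    [0, 0, 0],
    [0, 0, 0]
  ],
  "hand": [0, 0, 0, 0, 0, 0, 0, 0]
}}

```text
time: 17.45
tool_pos: [0.559, -0.0486, 0.0851]
tcp_rot: [-3.077, -0.44, -0.265]
wrist_force: [-0.3, -0.8, 0.4]
width: -0.003
```

```bash
python3 - <<'E'
from h import *
go('belt',.0)
im=bot.read_camera("scene");x0,y0=150,110
c=cv2.resize(cv2.convertScaleAbs(np.ascontiguousarray(im[y0:y0+100,x0:x0+130,::-1]),alpha=2,beta=15),None,fx=6,fy=6,interpolation=cv2.INTER_CUBIC)
cv2.imwrite("pics/s7.png",c)
E
```

```text
t 17.45 pos [ 0.559  -0.0486  0.0851] tip [ 0.5603 -0.0482  0.0772] F [-0.35 -0.77  0.36] Fn 0.45 w -0.003
turn left deg [0.06 0.19 0.4 ]
slide mm [ -0.4   3.2 -25.2]
```

View pics/s7.png

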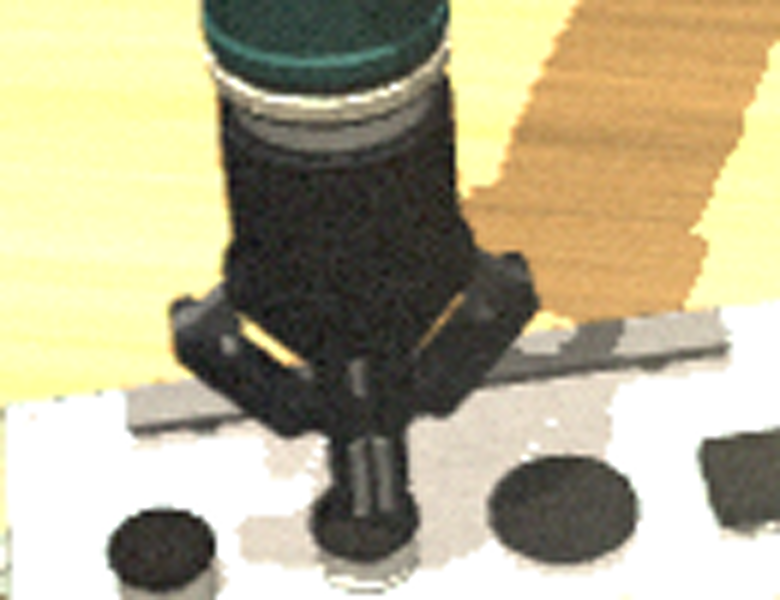

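Request:
{"op": "arm_command", "data": {
  "slide": [
    [0, 0.002, 0],
    [0, 0, 0.001],
    [0, 0, 0.001],
    [0, 0, 0.001],
    [0, 0, 0.001],
    [0, 0, 0.001],
    [0, 0, 0.001],
    [0, 0, 0.001]
  ],
  "angular": [
    [0, 0, 0],
    [0, 0, 0],
    [0, 0, 0],
    [0, 0, 0],
    [0, 0, 0],
    [0, 0, 0],
    [0, 0, 0],
    [0, 0, 0]
  ],
  "hand": [0, 0, 0, 0, 0, 0, 0, 0]
}}

```text
time: 18.3
tool_pos: [0.5616, -0.0509, 0.0794]
tcp_rot: [-3.078, -0.439, -0.267]
wrist_force: [-0.9, 0.6, 2.2]
width: 0.002
```

```bash
python3 -c "
from h import *
go('belt',.0)"
```

```text
t 18.3 pos [ 0.5616 -0.0509  0.0794] tip [ 0.5629 -0.0506  0.0715] F [-0.93  0.55  2.23] Fn 2.32 w 0.002
turn left deg [0.11 0.1  0.37]
slide mm [ -1.2   0.2 -31.1]
```

Request:
{"op": "arm_command", "data": {
  "slide": [
    [0, 0, 0.001],
    [0, 0, 0.001],
    [0, 0, 0.001],
    [0, 0, 0.001],
    [0, 0, 0.001],
    [0, 0, 0.001],
    [0, 0, 0.001],
    [0, 0, 0.001]
  ],
  "angular": [
    [0, 0, 0],
    [0, 0, 0],
    [0, 0, 0],
    [0, 0, 0],
    [0, 0, 0],
    [0, 0, 0],
    [0, 0, 0],
    [0, 0, 0]
  ],
  "hand": [0, 0, 0, 0, 0, 0, 0, 0]
}}

```text
time: 19.1
tool_pos: [0.563, -0.0505, 0.0714]
tcp_rot: [-3.078, -0.439, -0.267]
wrist_force: [-3.4, -0.2, 6.9]
width: -0.001
```

```bash
python3 -c "
from h import *
go('belt',.0)"
```

```text
t 19.1 pos [ 0.563  -0.0505  0.0714] tip [ 0.5644 -0.0502  0.0636] F [-3.44 -0.19  6.93] Fn 7.41 w -0.001
turn left deg [0.11 0.1  0.39]
slide mm [ -1.3   0.2 -39.2]
```

Request:
{"op": "arm_command", "data": {
  "slide": [
    [0, 0, 0.001],
    [0, 0, 0.001],
    [0, 0, 0.001],
    [0, 0, 0.001],
    [0, 0, 0.001],
    [0, 0, 0.001],
    [0, 0, 0.001],
    [0, 0, 0.001]
  ],
  "angular": [
    [0, 0, 0],
    [0, 0, 0],
    [0, 0, 0],
    [0, 0, 0],
    [0, 0, 0],
    [0, 0, 0],
    [0, 0, 0],
    [0, 0, 0]
  ],
  "hand": [0, 0, 0, 0, 0, 0, 0, 0]
}}

```text
time: 19.9
tool_pos: [0.5632, -0.0505, 0.0704]
tcp_rot: [-3.077, -0.443, -0.262]
wrist_force: [-6.6, -0.6, 10.0]
width: 0.001
```

```bash
python3 -c "
from h import *
go('belt',.0)"
```

```text
t 19.9 pos [ 0.5632 -0.0505  0.0704] tip [ 0.5645 -0.0501  0.0625] F [-6.63 -0.56 10.01] Fn 10.99 w 0.001
turn left deg [0.06 0.27 0.5 ]
slide mm [ -1.4   0.2 -40.3]
```

Belt bottomed at 11 N, the same depth as the extractor. Lifting well clear and back towards the robot, away from the console, for a check picture.

Request:
{"op": "arm_command", "data": {
  "slide": [
    [0, 0, -0.01],
    [0, 0, -0.02],
    [0, 0, -0.03],
    [0, 0, -0.03],
    [0, 0, -0.03],
    [0, 0, -0.02],
    [0, 0, 0],
    [0, 0, 0]
  ],
  "angular": [
    [0, 0, 0],
    [0, 0, 0],
    [0, 0, 0],
    [0, 0, 0],
    [0, 0, 0],
    [0, 0, 0],
    [0, 0, 0],
    [0, 0, 0]
  ],
  "hand": [0, 0, 0, 0, 0, 0, 0, 0]
}}

```text
time: 20.7
tool_pos: [0.5396, -0.0569, 0.2119]
tcp_rot: [-3.077, -0.442, -0.263]
wrist_force: [0.0, 0.1, -0.7]
width: -0.004
```

```bash
python3 - <<'E'
from h import *
st()
im=bot.read_camera("scene");x0,y0=140,120
cv2.imwrite("pics/s8.png",cv2.resize(im[120:270,140:340,::-1],None,fx=4,fy=4,interpolation=cv2.INTER_CUBIC))
cv2.imwrite("pics/s8f.png",im[:,:,::-1])
E
```

```text
t 20.7 pos [ 0.5396 -0.0569  0.2119] tip [ 0.5409 -0.0565  0.204 ] F [ 0.02  0.12 -0.68] Fn -0.68 w -0.004
turn left deg [0.06 0.24 0.47]
```

View pics/s8.png

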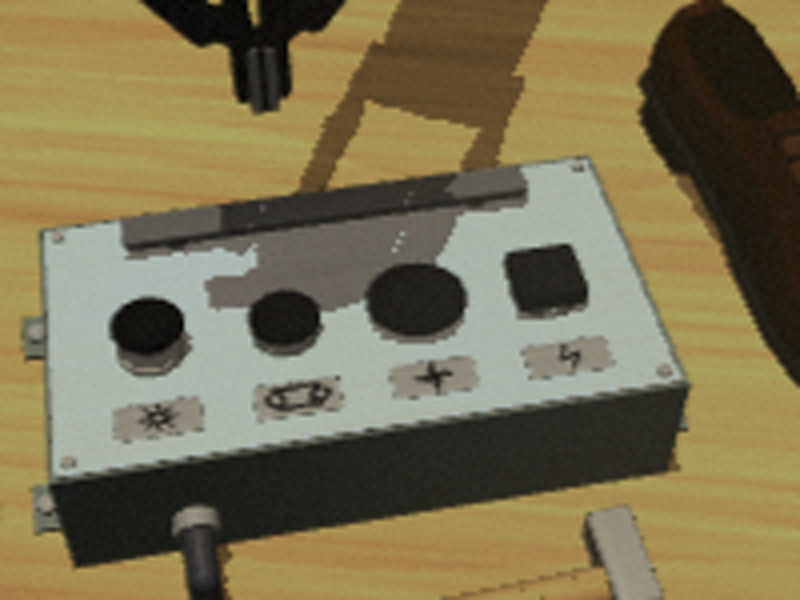

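View pics/s8f.png

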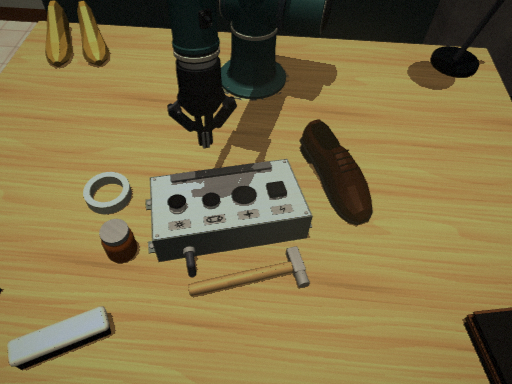

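The power, extractor and belt heads are about 12 crop px lower than at the start: (546,278), (416,300) and (284,320). The brush at (148,326), the stop bar and all the loose items have not moved. Handing in.

```bash
python3 -c "
from workcell import bot
print(bot.finish_job())"
```

```text
the job is handed in; nothing more can be done
None
```

I pressed power, then extractor, then belt with the closed fingertips, each one until it was fully in, and handed the job in at about 21 s of the 40 s.

- **Presses:** Power peaked at 15 N, the extractor at 12 N and the belt at 11 N. All three ended at the same depth within about 1 mm: roughly 9 mm of travel, plus the rubber cap giving.
- **Last check:** In the last camera picture all three heads sit lower than at the start. The brush button, stop bar, shoe, jar, tape and hammer are where they began. The gripper was well clear of the console, with no contact force.
- **What disagreed:** The real fingertips were about 30 mm short, along the tool axis, of where the stated tool geometry put them. I checked this by triangulating them in both cameras, then found each button's height by contact force rather than by the reported pose.
- **Button height:** My camera estimate of the button tops was also about 10 mm lower than the given dimensions imply. Force-based pressing made this irrelevant.

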